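# Put up the fold-flat bread box and cover it

### The job

Put up the fold-flat bread box: raise its three hinged walls until each stands fully upright by itself, and then set the yellow cover down between the orange ears so that it sits level on the rim all round, keeping your fingers on it until it is seated rather than dropping it. Let go of everything, with all walls still upright, and leave the teapot, bowls, tray, cups and pan where they are.

Things in the scene. Friction and masses are not known exactly. Their poses are not given: they have to be found in the camera images.
- box: Blue fold-flat bread box, does not shift. Origin: centre of its underside, on the stone. Base 120 x 120 mm, floor at 28 mm. Back wall (+x) is fixed; front (-x), left (+y) and right (-y) walls hinge on the floor's edges, 60 mm from centre, and start flat outwards, underside 14 mm over the stone. Walls 70 mm high, 14 mm thick; width front and back 148, left and right 120 mm.
- box_seat (a point): Centre of the mouth at rim height, 98 mm above the stone; axes as the box's. Walls up, inner faces are 60 mm from it. Mid-rim of each wall carries an orange ear, 40 mm wide, 28 mm long, 6 mm thick, in line with the wall's outer face, up to 126 mm. Inside the ears 8 mm of rim is a ledge for the cover; facing ears stand 136 mm apart.
- cover: Loose cover: yellow plate 133 x 133 x 6 mm, 0.2 to 0.4 kg, black handle bar on top. Origin: centre of its underside, z up. Starts flat on the stone at the robot's left or right. Fits between the four ears with about 1.5 mm play a side, in any of four quarter turns, and rests on the rims.
- cover_handle (a point): Middle of the cover's handle bar, 24 mm above the cover's underside. The bar is 70 mm long along the cover's y, 14 mm thick along its x, and reaches from 6 to 36 mm above the underside.
- wall_front (a joint): Hinge of the front wall (box -x side): 0 flat outwards, 1.571 upright at its stop. Below 1.3 rad an over-centre spring throws it back flat (7 to 15 N at the fingers on the way); beyond, it holds it up lightly. From 1.15 to 1.4 rad friction may leave it short of upright. Upright, 1.5 N outwards on the ear throws it down again.
- ear_front (a point): Grip point in the front wall's ear: mid-width, mid-thickness, 86 mm from the hinge axis along the wall (16 mm past the rim), 11 mm behind the wall's inner face. Axes: x along the wall from ear to hinge, y along the hinge, z out of the inner face. Pinched by its two side edges, 40 mm apart along the hinge, the ear turns between the finger pads.
- wall_left (a joint): Hinge of the left wall (box +y side): 0 flat outwards, 1.571 upright at its stop. Below 1.3 rad an over-centre spring throws it back flat (7 to 15 N at the fingers on the way); beyond, it holds it up lightly. From 1.15 to 1.4 rad friction may leave it short of upright. Upright, 1.5 N outwards on the ear throws it down again.
- ear_left (a point): Grip point in the left wall's ear: mid-width, mid-thickness, 86 mm from the hinge axis along the wall (16 mm past the rim), 11 mm behind the wall's inner face. Axes: x along the wall from ear to hinge, y along the hinge, z out of the inner face. Pinched by its two side edges, 40 mm apart along the hinge, the ear turns between the finger pads.
- wall_right (a joint): Hinge of the right wall (box -y side): 0 flat outwards, 1.571 upright at its stop. Below 1.3 rad an over-centre spring throws it back flat (7 to 15 N at the fingers on the way); beyond, it holds it up lightly. From 1.15 to 1.4 rad friction may leave it short of upright. Upright, 1.5 N outwards on the ear throws it down again.
- ear_right (a point): Grip point in the right wall's ear: mid-width, mid-thickness, 86 mm from the hinge axis along the wall (16 mm past the rim), 11 mm behind the wall's inner face. Axes: x along the wall from ear to hinge, y along the hinge, z out of the inner face. Pinched by its two side edges, 40 mm apart along the hinge, the ear turns between the finger pads.
- teapot: Ceramic teapot, 115 mm wide body, 125 mm high, spout along its y; origin centre of its foot. At the robot's left or right, on the side without the cover. Leave alone.
- bowls: Stack of three steel bowls, 140 mm across, 86 mm high, beyond the box; origin centre of the foot. Leave alone.
- tray: Steel tray 160 x 260 x 20 mm at the far left; origin centre of its underside. Leave alone.
- cup_a: White cup on the tray, 72 mm across, 75 mm high. Leave alone.
- cup_b: Blue cup on the tray, the same size. Leave alone.
- pan: Aluminium pressure pan with black handles, 190 mm across, on the gas hob far to the right. Leave alone.
There are look-alikes about, which are no part of the job. Of the things that look like the cover, the smallest one is meant.

How it is judged:
By the outcome, as a careful person would: the job done as asked, in the order asked, and still so for the second after the job is handed in, with the robot touching nothing.
It also fails if it takes over 72 s, if anything falls off the work surface, if the arm or the gripper's body presses on something with over 40 N, if the wrist force passes 120 N, or if a joint passes its speed limit or range.

### The arm

A 6-joint arm with a two-finger parallel gripper is mounted at the origin on the work surface. World frame = base frame: x ahead of the robot, y to its left, z up, the work surface at z = 0. Lengths are in m, angles in rad, forces in N, time in s.
With the tool pointing down it reaches from about 0.325 to 0.9 m from the base axis. Payload 6.1 kg.
Tool frame: the origin (TCP) lies midway between the tips of the shut fingers; the grasp point (between the pads) lies 19 mm behind it; z points along the fingers, y is the line along which they close (so a half turn about z gives the same grasp; the last joint's range is limited). The gripper opens to 85 mm and grips with 20 to 120 N. Pads are 22 mm wide; open, the fingers measure 114 mm over their backs; the gripper's body (76 mm by 85 mm) begins 54 mm behind the grasp point. The pads swing forward as they close: fully open they stand 13 mm farther back than shut.
Start: joints at [-1.289, 0.22, 1.526, -0, 1.395, -0.126], TCP at [0.248, -0.574, 0.231] pointing down, gripper open.
Joint ranges: [-2.98, 2.98], [-0.91, 2.08], [0.09, 2.57], [-1.24, 4.39], [0.2, 2.65], [-2.68, 2.68]. Speed limits (rad/s): [2.57, 2.57, 3.01, 3.14, 3.14, 3.14].

### API

Orientations are given as [roll, pitch, yaw] about the fixed x, y, z axes, in that order (R = Rz(yaw) Ry(pitch) Rx(roll)).
In Python, from plant import movep, move_l, set_joints, gripper_to, hold, inverse_kinematics, observe, get_image, get_calibration, Unreachable, job_done gives the robot as it stands. Calls block until the motion is done:
- movep(position, orientation): joint-space move of the TCP to a pose.
- move_l(position, feed=0.15, rotation=None, max_force=None): straight line of the TCP; rotation=None keeps the orientation; feed is the mean speed in m/s. With max_force (N) it stops when the force on the tool has changed by that much, and returns True; else False.
- set_joints(angles): joint-space move.
- gripper_to(opening, f_grip=None): finger opening in m; f_grip is the grip in N (None keeps the last); returns when the fingers have stopped.
- hold(seconds).
- inverse_kinematics(position, orientation): joint angles nearest the present ones, or None.
- observe(): the state.
- get_image(name): name is "side" or "top" or "wrist"; returns (picture, depth): 420x560x3 uint8, red, green, blue; 420x560 float32, m along the optical axis (not along the pixel's ray), 0 where there is no reading.
- get_calibration(name): a dict with "intrinsics" (3x3 intrinsics, pixels), "world_from_camera" (4x4, takes a point from camera to world coordinates). Camera axes: x right, y down, z forward; pixel columns grow to the right and rows downward; lengths in m; the calibration is good to about 2 mm. A picture is of the moment at which its call begins: read the wrist's pose just before it. get_calibration takes no time and is no camera call; for the wrist camera it gives the pose at the moment of the call.
A pose or a line that the arm cannot do raises Unreachable and nothing moves.
- job_done(): hands the job in; it is judged then, once.
The state is a dict: "time_s": time; "q": joint angles; "joint_velocities": joint speeds; "joint_torque": joint torques, N m; "eef_pos": TCP position; "tcp_rot": TCP orientation; "ft_force": force on the tool from outside, world axes, zero at the start; "torque": the same for the moment, N m; "opening": finger opening in m; "grasp_force": force on a finger pad.
Only numpy, scipy, OpenCV 4.12 (cv2) and the standard library are available. Lean on these libraries where they do the work, as an engineer would, in place of code of your own. Each camera call takes 0.05 s, during which the arm holds its last target. There are 200 camera calls.

## Working session

There is one attempt and no reset: what is moved stays moved. The work goes in short steps, each a Python script; the robot and the scene stay as the last script left them, time stands still between calls to the robot, and variables do not carry over. Pictures are saved under pics/ and viewed, at most 10 in all, crops included, and the job is handed in when it is done.

```bash
ls; mkdir -p pics
python3 - <<'E'
from plant import *
import cv2,numpy as np
for n in("top","side"):
    im,d=get_image(n); cv2.imwrite(f"pics/{n}0.png",im[:,:,::-1]); np.savez(f"{n}0.npz",im=im,d=d)
    c=get_calibration(n); print(n,c["intrinsics"],c["world_from_camera"])
o=observe(); print(o["time_s"],o["eef_pos"],o["tcp_rot"],o["ft_force"])
E
```

```text
pics
top [[533.26234112   0.         286.65100067]
 [  0.         533.26234112 203.48529996]
 [  0.           0.           1.        ]] [[ 5.33952544e-03 -9.71855586e-01  2.35516900e-01  1.07599719e-01]
 [-9.99983740e-01 -5.66086886e-03 -6.88308995e-04 -1.09611341e-02]
 [ 2.00216723e-03 -2.35509395e-01 -9.71870010e-01  1.73861009e+00]
 [ 0.00000000e+00  0.00000000e+00  0.00000000e+00  1.00000000e+00]]
side [[390.51401798   0.         275.27936362]
 [  0.         390.51401798 212.39571092]
 [  0.           0.           1.        ]] [[-0.94694751 -0.16737075  0.27436737  0.04136488]
 [-0.3209658   0.53625566 -0.78064769  1.25482622]
 [-0.01647347 -0.82729493 -0.56152625  0.99721502]
 [ 0.          0.          0.          1.        ]]
0.1 [ 0.2477068  -0.57319329  0.2302615 ] [-3.13977271e+00 -2.35507201e-04  4.07797542e-01] [ 0.08393768 -0.06632946  0.35390565]
```

View pics/top0.png

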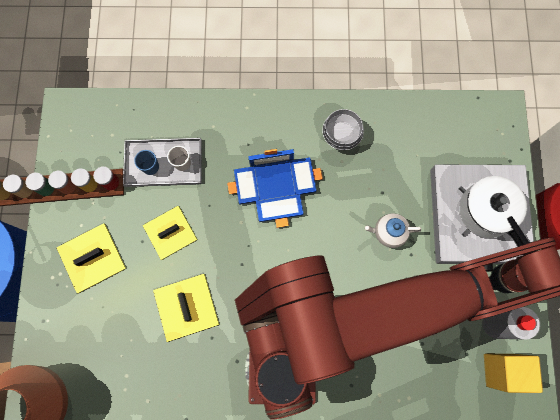

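View pics/side0.png

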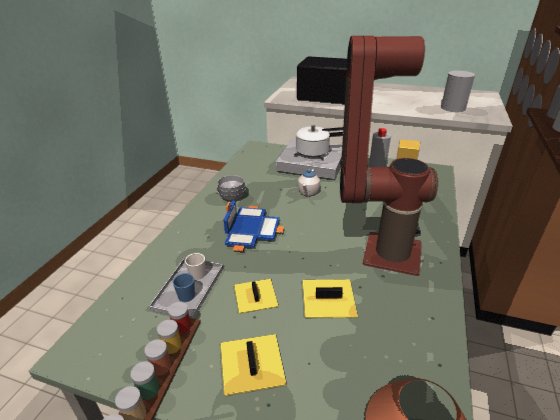

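The top view shows the box at (277,187), with ears at (271,153), (233,187), (318,174) and (282,223). The teapot is at (396,230) and the bowls at (343,130). Three plates look like the cover: (170,232), (91,258) and (186,307). The one at (170,232) looks smallest, at about 40 px a side, and I'll check that by measuring all three.

```bash
cat > h.py <<'E'
from plant import *
import cv2,numpy as np
def cloud(d,c):
    K,T=c["intrinsics"],c["world_from_camera"]
    v,u=np.indices(d.shape); P=np.stack([(u-K[0,2])/K[0,0]*d,(v-K[1,2])/K[1,1]*d,d],-1)
    return P@T[:3,:3].T+T[:3,3]
def blobs(im,lo,hi,amin):
    m=cv2.inRange(cv2.cvtColor(im,cv2.COLOR_RGB2HSV),lo,hi)
    n,l,s,c=cv2.connectedComponentsWithStats(m)
    return [(l==i,c[i]) for i in range(1,n) if s[i,4]>=amin]
YEL=((22,120,90),(33,255,255)); ORA=((8,150,120),(19,255,255)); BLU=((105,150,50),(125,255,255))
def rect(P):  # min-area rect in xy of points
    r=cv2.minAreaRect((P[:,:2]*1000).astype(np.float32)); return np.round(r[0],1),np.round(r[1],1),round(r[2],1)
E
python3 - <<'E'
from h import *
for n in("top","side"):
    z=np.load(f"{n}0.npz"); im,d=z["im"],z["d"]; P=cloud(d,get_calibration(n))
    for nm,c,a in(("yel",YEL,200),("ora",ORA,12),("blu",BLU,300)):
        for m,ce in blobs(im,*c,a):
            k=m&(d>0)
            if k.sum()<8: continue
            Q=P[k]; 
            if Q[:,0].min()<0 or abs(Q[:,1]).max()>1.2: continue
            print(n,nm,ce.round(),k.sum(),"med",np.median(Q,0).round(4),"zr",np.percentile(Q[:,2],[5,95]).round(3),rect(Q))
im=np.load("top0.npz")["im"]
c=im[120:350,40:340][:,:,::-1]; cv2.imwrite("pics/crop1.png",cv2.resize(c,None,fx=2.6,fy=2.6,interpolation=cv2.INTER_CUBIC))
E
```

```text
top yel [170. 232.] 1452 med [0.4258 0.3718 0.0069] zr [-0.     0.014] (array([428.4, 373.6]), array([135.3, 133.1]), 30.3)
top yel [ 91. 258.] 2458 med [0.3395 0.6226 0.0082] zr [0.001 0.015] (array([343.3, 625.8]), array([172.9, 172. ]), 28.7)
top yel [186. 307.] 2667 med [0.1833 0.3045 0.0086] zr [0.002 0.016] (array([186.1, 308.7]), array([170. , 170.8]), 18.5)
top ora [270. 151.] 20 med [0.6722 0.0421 0.1259] zr [0.115 0.13 ] (array([672.4,  40.6]), array([ 6.1, 36.4]), 10.0)
top ora [317. 174.] 83 med [ 0.627  -0.1138  0.0215] zr [0.015 0.028] (array([ 628.1, -115.3]), array([38.5, 26.7]), 6.4)
top ora [119. 172.] 20 med [0.6328 0.5575 0.011 ] zr [0.008 0.016] (array([633.5, 558. ]), array([20.7, 12.6]), 83.8)
top ora [232. 188.] 90 med [0.5779 0.1705 0.0218] zr [0.014 0.029] (array([578. , 171.3]), array([40.9, 26.3]), 9.8)
top ora [119. 192.] 18 med [0.5625 0.5482 0.0119] zr [0.006 0.019] (array([562.4, 547.4]), array([25.1,  9.5]), 87.6)
top ora [ 95. 193.] 14 med [0.5599 0.628  0.0119] zr [0.003 0.022] (array([556.2, 630.6]), array([22.8, 13.3]), 87.4)
top ora [ 72. 194.] 1
[... 975 characters left out ...]
 [ 0.0349 -0.6313  0.1164] zr [0.105 0.225] (array([  40.5, -343.6]), array([589.6,  37.2]), 87.5)
side ora [228. 206.] 13 med [0.6717 0.0539 0.1255] zr [0.063 0.128] (array([714. , -40.7]), array([ 10.8, 230.4]), 25.5)
side ora [253. 207.] 16 med [ 0.6307 -0.1186  0.0198] zr [0.017 0.023] (array([ 631.7, -120. ]), array([37. , 19.8]), 18.9)
side ora [279. 229.] 43 med [0.4638 0.0085 0.02  ] zr [0.015 0.023] (array([462.8,   4. ]), array([26.4, 44.8]), 7.0)
side ora [238. 248.] 53 med [0.5788 0.1754 0.0197] zr [0.017 0.024] (array([579.3, 174.5]), array([38.8, 29.1]), 0.3)
side blu [247. 227.] 890 med [0.5972 0.0505 0.0282] zr [0.022 0.096] (array([575.4,  29.4]), array([203.3, 262.5]), 9.8)
```

View pics/crop1.png

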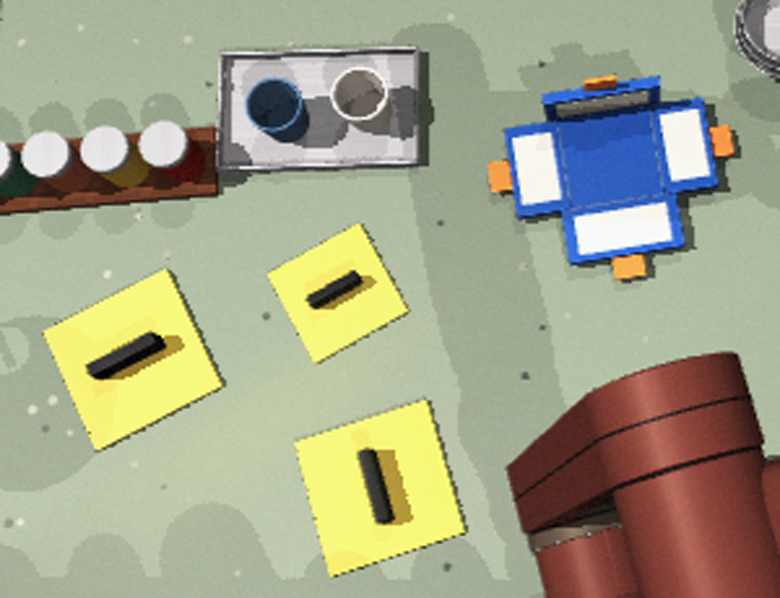

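The crop confirms it. The plate at top (170,232) measures 133 mm, and the other two measure about 171 mm, so (170,232) is the cover. It sits at about (0.429, 0.374) with yaw near 30°. Both views put the ear tops at 20 mm, as described. The box centre comes out at about (0.603, 0.028) with yaw 9.9°. The left-right pair and the front ear agree on it to 1 mm. I'll raise the right wall first.

```bash
cat >> h.py <<'E'
C=np.array([.6031,.0283]); YAW=np.radians(9.9); HZ=.028
DIRS={"front":np.pi,"left":np.pi/2,"right":-np.pi/2}
def near_yaw(y):   # of the two equal grasps take the one with the most room on joint 6
    return y
def raise_wall(w,yaw):
    a=YAW+DIRS[w]; o=np.array([np.cos(a),np.sin(a)]); R=[np.pi,0,yaw]
    def tcp(th,over=0):  # grip point at wall angle th, 13 mm above the TCP
        r=60+86*np.cos(th)+11*np.sin(th)-over; z=28+86*np.sin(th)-11*np.cos(th)
        return np.r_[C+o*r/1000,z/1000-.012]
    p=tcp(0); gripper_to(.060); movep(p+[0,0,.14],R)
    move_l(p+[0,0,.02],.2); print("touch",move_l(p,.06,max_force=8),observe()["eef_pos"].round(4),p.round(4))
    gripper_to(.03,f_grip=70); s=observe(); print("grip",s["opening"],s["grasp_force"],s["ft_force"].round(1))
    f=[]
    for th in np.linspace(0,np.pi/2,8)[1:]:
        move_l(tcp(th),.12); s=observe(); f.append(s["ft_force"].round(1).tolist())
    move_l(tcp(np.pi/2,1.5),.03); s=observe(); print(f,s["ft_force"].round(1),s["opening"])
    gripper_to(.062); hold(.1); move_l(tcp(np.pi/2)+[0,0,.06],.2)
    s=observe(); print(w,s["time_s"],s["ft_force"].round(1))
E
python3 - <<'E'
from h import *
a=YAW+DIRS["right"]
for y in (YAW-np.pi/2,YAW+np.pi/2,YAW,YAW+np.pi):
    q=inverse_kinematics([.628,-.115,.15],[np.pi,0,y]); print(y, None if q is None else np.round(q,2))
raise_wall("right",YAW-np.pi/2 if inverse_kinematics([.628,-.115,.15],[np.pi,0,YAW-np.pi/2]) is not None else YAW+np.pi/2)
im,d=get_image("top"); P=cloud(d,get_calibration("top"))
for m,ce in blobs(im,*ORA,12):
    k=m&(d>0); print(ce.round(),np.median(P[k],0).round(3)) if k.sum()>8 and abs(np.median(P[k],0)[1])<.25 else 0
E
```

```text
-1.398008730847458 [-0.3   0.32  1.57 -0.    1.26  2.66]
1.743583922742335 [-0.3   0.32  1.57  0.    1.26 -0.48]
0.17278759594743864 [-0.3   0.32  1.57 -0.    1.26  1.09]
3.3143802495372316 [-0.3   0.32  1.57  0.    1.26 -2.05]
touch False [ 0.6278 -0.1154  0.0045] [ 0.6282 -0.1155  0.005 ]
grip 0.03859490188218436 70.07262825965881 [0.5 1.3 3.3]Traceback (most recent call last):
  File "<stdin>", line 5, in <module>
  File "h.py", line 28, in raise_wall
    move_l(tcp(th),.12); s=observe(); f.append(s["ft_force"].round(1).tolist())
    ~~~~~~^^^^^^^^^^^^^
plant.Unreachable: the arm cannot follow that straight line within its joint ranges
```

The grip worked, but the yaw I chose puts joint 6 right at its limit. I'll release and use the half-turned grasp.

```bash
cat >> h.py <<'E'
def ears():
    im,d=get_image("top"); P=cloud(d,get_calibration("top"))
    for m,ce in blobs(im,*ORA,8):
        k=m&(d>0); q=np.median(P[k],0) if k.any() else [9,9]
        if abs(q[1])<.25: print("ear",ce.round(),q.round(3))
E
python3 - <<'E'
from h import *
gripper_to(.062); p=observe()["eef_pos"]; move_l(p+[0,0,.1],.2)
raise_wall("right",YAW+np.pi/2); ears()
E
```

```text
touch False [ 0.6278 -0.1154  0.0045] [ 0.6282 -0.1155  0.005 ]
grip 0.038288490818778574 70.06716012954712 [0.8 0.  3.1]
[[6.0, 3.9, -8.1], [6.6, 7.8, -8.2], [7.8, 7.9, -11.4], [7.7, 5.7, -13.0], [8.6, 5.0, -13.5], [8.2, 5.9, -11.2], [0.3, 0.6, -0.7]] [-0.9 -0.2 -0.1] 0.029977287634957064
right 14.1417 [ 0.1 -0.1 -1.3]
ear [233. 185.] [0.586 0.164 0.02 ]
```

Run:
```python
from h import *
s,_=get_image("side"); w,_=get_image("wrist")
s=cv2.resize(s[170:290,180:340],(400,300),interpolation=cv2.INTER_CUBIC)
cv2.imwrite("pics/a1.png",np.hstack([s,cv2.resize(w,(400,300))])[:,:,::-1])
```

```text
(no output)
```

View pics/a1.png

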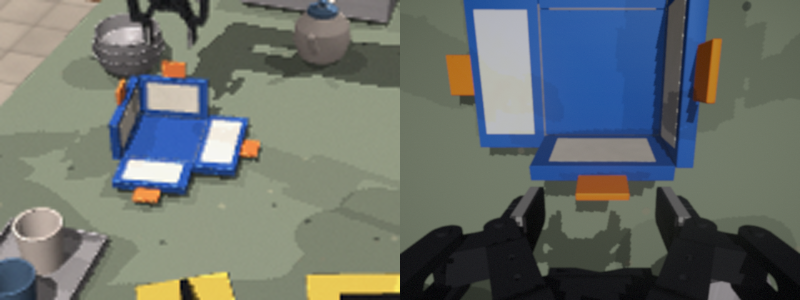

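The side view shows the right wall standing, with its panel at (170,97) and ear at (173,68). The wrist view shows the ear at (603,187), free of the fingers. I'll measure the wall's angle from depth.

```bash
cat >> h.py <<'E'
def tobox(Q):
    c,s=np.cos(YAW),np.sin(YAW); X=Q-np.r_[C,0]; return np.stack([X[...,0]*c+X[...,1]*s,-X[...,0]*s+X[...,1]*c,X[...,2]],-1)
def walls(n):  # inclination of each wall from the depth of its inner face
    im,d=get_image(n); B=tobox(cloud(d,get_calibration(n)))
    for w,(ax,sg) in {"front":(0,-1),"left":(1,1),"right":(1,-1),"back":(0,1)}.items():
        u=B[...,ax]*sg; t=B[...,1-ax]; m=(d>0)&(abs(t)<40e-3)&(u>.05)&(u<.069)&(B[...,2]>.045)&(B[...,2]<.094)
        if m.sum()>40:
            p=np.polyfit(B[...,2][m],u[m],1); r=u[m]-np.polyval(p,B[...,2][m]); k=abs(r)<.003
            p=np.polyfit(B[...,2][m][k],u[m][k],1); print(n,w,"angle %.3f"%(np.pi/2-np.arctan(p[0])),"inner at z=.06: %.4f"%np.polyval(p,.06),k.sum())
    for m,ce in blobs(im,*ORA,12):
        k=m&(d>0)
        if k.sum()>8:
            q=B[k]; md=np.median(q,0)
            if abs(md[:2]).max()<.17: print(n,"ear",ce.round(),"box frame min/med/max",np.percentile(q,[4,50,96],axis=0).round(4).tolist())
E
python3 - <<'E'
from h import *
walls("wrist"); walls("side"); print(observe()["time_s"])
E
```

```text
wrist right angle 1.390 inner at z=.06: 0.0647 2930
wrist back angle 1.562 inner at z=.06: 0.0599 3148
wrist ear [440.  99.] box frame min/med/max [[0.0688, -0.018, 0.1246], [0.0713, 0.0012, 0.1261], [0.0743, 0.0186, 0.1273]]
wrist ear [ 84. 105.] box frame min/med/max [[-0.156, -0.0175, 0.0189], [-0.1451, 0.0011, 0.0203], [-0.1343, 0.0191, 0.0216]]
wrist ear [283. 264.] box frame min/med/max [[-0.0176, -0.0898, 0.099], [0.0004, -0.0838, 0.1157], [0.0186, -0.0807, 0.1233]]
side right angle 1.488 inner at z=.06: 0.0640 106
side back angle 1.571 inner at z=.06: 0.0607 56
side ear [249. 197.] box frame min/med/max [[-0.0161, -0.0895, 0.0975], [0.0021, -0.082, 0.1104], [0.0205, -0.0776, 0.1244]]
side ear [228. 205.] box frame min/med/max [[0.0695, -0.1184, 0.0494], [0.0714, 0.0127, 0.1243], [0.1082, 0.0248, 0.1278]]
side ear [280. 229.] box frame min/med/max [[-0.1556, -0.015, 0.0145], [-0.142, 0.0057, 0.0205], [-0.1302, 0.0219, 0.0234]]
side ear [238. 248.] box frame min/med/max [[-0.0161, 0.1339, 0.0157], [0.0024, 0.1486, 0.0195], [0.02, 0.1615, 0.0238]]
14.3917
```

The right wall stands at only 1.39 rad, stuck short by friction. I'll nudge its ear inwards from outside with the fingers shut, then check.

```bash
cat >> h.py <<'E'
def nudge(w):
    a=YAW+DIRS[w]; o=np.array([np.cos(a),np.sin(a)]); at=lambda r,z:np.r_[C+o*r,z]
    move_l(at(.120,.165),.25); gripper_to(0); move_l(at(.120,.106),.25)
    hit=move_l(at(.098,.106),.1,max_force=10); h2=move_l(at(.0835,.106),.05,max_force=10)
    s=observe(); e=tobox(s["eef_pos"]).round(4); print("nudge",hit,h2,e,s["ft_force"].round(1))
    move_l(at(.120,.106),.12); move_l(at(.120,.165),.25); gripper_to(.062)
E
sed -i 's/r=60+86\*np.cos(th)+11\*np.sin(th)-over; z=28+86\*np.sin(th)-11\*np.cos(th)/r=60+88*np.cos(th)+11*np.sin(th)-over; z=28+88*np.sin(th)-11*np.cos(th)/; s/z\/1000-.012\]/z\/1000-.0145]/; s/f_grip=70/f_grip=110/' h.py
python3 - <<'E'
from h import *
nudge("right"); walls("side"); print(observe()["time_s"])
E
```

```text
nudge False False [ 1.000e-04 -8.400e-02  1.062e-01] [ 1.2 -3.4  0.1]
side right angle 1.576 inner at z=.06: 0.0584 111
side back angle 1.574 inner at z=.06: 0.0609 53
side ear [248. 198.] box frame min/med/max [[-0.0156, -0.0725, 0.1037], [0.0014, -0.0667, 0.1165], [0.0182, -0.062, 0.127]]
side ear [228. 206.] box frame min/med/max [[0.0694, -0.1077, 0.0511], [0.0723, 0.0122, 0.1229], [0.1051, 0.0208, 0.1275]]
side ear [280. 229.] box frame min/med/max [[-0.1553, -0.0165, 0.0147], [-0.142, 0.0038, 0.0198], [-0.1296, 0.0226, 0.0227]]
side ear [238. 248.] box frame min/med/max [[-0.0167, 0.1341, 0.0162], [0.0022, 0.1495, 0.0203], [0.02, 0.1615, 0.0231]]
18.0417
```

```bash
sed -i 's/\[0,0,.14\]/[0,0,.155]/' h.py
python3 - <<'E'
from h import *
raise_wall("front",YAW); nudge("front"); walls("side"); print(observe()["time_s"])
E
```

```text
touch False [0.4569 0.0029 0.0021] [0.4573 0.0029 0.0025]
grip 0.03682713380702949 108.92823815345764 [-4.6  4.2  9.4]
[[6.9, 4.2, -11.0], [9.6, 4.9, -13.6], [11.9, 7.6, -16.9], [16.0, 8.7, -21.1], [3.6, 3.6, -10.7], [0.9, 0.3, 0.3], [-0.1, -0.6, 0.5]] [-0.7 -0.   0.8] 0.03039121085922134
front 24.825 [-1.   0.8 -1.2]
nudge False False [-0.0834  0.      0.1059] [-0.1 -0.7  0.2]
side right angle 1.531 inner at z=.06: 0.0583 101
side back angle 1.566 inner at z=.06: 0.0610 57
side ear [248. 198.] box frame min/med/max [[-0.0148, -0.0758, 0.102], [0.0003, -0.067, 0.1168], [0.0191, -0.061, 0.1274]]
side ear [228. 206.] box frame min/med/max [[0.0692, -0.11, 0.0527], [0.0711, 0.0126, 0.1259], [0.1051, 0.0262, 0.128]]
side ear [279. 229.] box frame min/med/max [[-0.1547, -0.0136, 0.0158], [-0.1424, 0.0049, 0.0204], [-0.1296, 0.0221, 0.0235]]
side ear [238. 248.] box frame min/med/max [[-0.0169, 0.1335, 0.0157], [0.0022, 0.1477, 0.0193], [0.0208, 0.1611, 0.0226]]
28.4667
```

The side depth shows the front ear still lying flat at (279,229). It slipped out at about 1 rad. The logged force was nearly all radial, and the opening shrank under the high grip, so I think the pads splayed from gripping too near the tips. I'll grip deeper and further out, use less force, and relieve the radial force on the way up.

```bash
cat >> h.py <<'E'
def raise2(w,yaw,grip=75,zt=.0012):
    a=YAW+DIRS[w]; o=np.array([np.cos(a),np.sin(a)]); R=[np.pi,0,yaw]; rho=.089; dr=0.
    def tcp(th,over=0):
        q=rho+dr; r=.060+q*np.cos(th)+.011*np.sin(th)+.003-over; z=.028+q*np.sin(th)-.011*np.cos(th)
        return np.r_[C+o*r,z-.017+zt]
    p=tcp(0); movep(p+[0,0,.155],R)
    move_l(p+[0,0,.015],.25); print("touch",move_l(p,.06,max_force=8))
    gripper_to(.03,f_grip=grip); s=observe(); print("grip",s["opening"],s["eef_pos"].round(4),s["ft_force"].round(1))
    ok=True
    for th in np.linspace(0,np.pi/2,8)[1:]:
        move_l(tcp(th),.15); s=observe(); f=s["ft_force"]; fo=f[:2]@o; r=np.array([-np.cos(th),-np.sin(th)])@[fo,f[2]]
        t=np.array([np.sin(th),-np.cos(th)])@[fo,f[2]]; print("th %.2f rad-in %.1f tang %.1f side %.1f open %.4f"%(th,r,t,f[0]*-o[1]+f[1]*o[0],s["opening"]))
        if s["opening"]<.034: ok=False; break
        dr-=np.clip(r*6e-5,-.001,.001)
    if ok: move_l(tcp(np.pi/2,.003),.05)
    s=observe(); print(ok,"dr",dr,s["ft_force"].round(1),s["opening"]); 
    gripper_to(.060); move_l(s["eef_pos"]+[0,0,.05],.25); s=observe(); print(w,s["time_s"]); return ok
E
python3 - <<'E'
from h import *
raise2("front",YAW); walls("side")
E
```

```text
touch False
grip 0.037221993730473815 [0.4534 0.0031 0.002 ] [-3.2  4.6  8.3]
th 0.22 rad-in 8.1 tang 7.3 side -3.8 open 0.0373
th 0.45 rad-in 10.4 tang 7.1 side -3.2 open 0.0376
th 0.67 rad-in 7.6 tang 4.1 side -4.2 open 0.0374
th 0.90 rad-in 7.8 tang 3.4 side -5.2 open 0.0374
th 1.12 rad-in 10.3 tang 2.5 side -4.3 open 0.0371
th 1.35 rad-in 8.1 tang 0.7 side -3.9 open 0.0364
th 1.57 rad-in 0.3 tang -0.8 side 0.1 open 0.0296
False dr -0.0031425883934341134 [ 0.8  0.1 -0.3] 0.02955034423538053
front 32.9333
side right angle 1.558 inner at z=.06: 0.0577 107
side back angle 1.567 inner at z=.06: 0.0609 52
side ear [248. 198.] box frame min/med/max [[-0.0147, -0.0725, 0.1015], [0.002, -0.0677, 0.1162], [0.0191, -0.0618, 0.1267]]
side ear [228. 206.] box frame min/med/max [[0.0684, -0.1116, 0.0485], [0.0717, 0.0134, 0.122], [0.1075, 0.0253, 0.1285]]
side ear [238. 248.] box frame min/med/max [[-0.0165, 0.1345, 0.0174], [0.0033, 0.1495, 0.0202], [0.0191, 0.1621, 0.0231]]
```

```bash
sed -i 's/,.05,max_force=10)/,.08,max_force=10)/; s/at(.120,.106),.12)/at(.120,.106),.2)/' h.py
python3 - <<'E'
from h import *
nudge("front"); walls("side")
raise2("left",YAW+np.pi/2); nudge("left"); walls("wrist"); walls("top"); print(observe()["time_s"])
E
```

```text
nudge False True [-0.0843  0.0002  0.1057] [ 0.3 -0.2 -0.2]
side right angle 1.561 inner at z=.06: 0.0581 105
side back angle 1.573 inner at z=.06: 0.0607 63
side ear [248. 198.] box frame min/med/max [[-0.0153, -0.0722, 0.1031], [0.0005, -0.0672, 0.1169], [0.0194, -0.0622, 0.1258]]
side ear [228. 205.] box frame min/med/max [[0.0688, -0.1142, 0.0509], [0.0713, 0.0125, 0.1225], [0.1073, 0.0236, 0.1277]]
side ear [238. 248.] box frame min/med/max [[-0.0159, 0.1328, 0.015], [0.0037, 0.1487, 0.0193], [0.0187, 0.16, 0.024]]
touch False
grip 0.03776597016127487 [0.5781 0.1783 0.0021] [ 1.9 -0.1  2.5]
th 0.22 rad-in 3.9 tang 7.1 side -8.3 open 0.0381
th 0.45 rad-in 6.4 tang 8.0 side -8.8 open 0.0376
th 0.67 rad-in 9.2 tang 6.9 side -8.6 open 0.0375
th 0.90 rad-in 9.9 tang 4.6 side -9.4 open 0.0375
th 1.12 rad-in 8.7 tang 3.6 side -9.4 open 0.0375
th 1.35 rad-in 5.9 tang 2.3 side -7.2 open 0.0371
th 1.57 rad-in 0.8 tang 0.5 side -6.5 open 0.0344
True dr -0.0026866407824910534 [5.1 1.8 1.4] 0.033669493487320915
left 41.9
nudge False True [1.000e-04 8.560e-02 1.065e-01] [-0.7  5.3  4.2]
wrist front angle 1.570 inner at z=.06: 0.0592 921
wrist back angle 1.564 inner at z=.06: 0.0598 842
wrist ear [281. 317.] box frame min/med/max [[-0.0167, 0.0698, 0.1031], [0.0003, 0.0743, 0.1199], [0.0178, 0.075, 0.1268]]
top back angle 1.568 inner at z=.06: 0.0597 113
top ear [271. 152.] box frame min/med/max [[0.066, -0.0173, 0.1009], [0.0683, -0.0011, 0.1191], [0.0712, 0.0179, 0.1304]]
top ear [296. 168.] box frame min/med/max [[-0.0184, -0.075, 0.0918], [-0.0038, -0.0698, 0.1262], [0.0245, -0.0673, 0.1322]]
top ear [277. 194.] box frame min/med/max [[-0.0755, -0.0135, 0.1047], [-0.0736, 0.0027, 0.12], [-0.0694, 0.0157, 0.131]]
45.275
```

All three flat ears are now standing. Wrist depth gives the front wall 1.570 rad, side depth gives the right wall 1.56, and the left ear's outer face is at its stop, 74–75 mm from centre. The wrist data and nudge contacts move the box centre by (+0.4, +0.8) mm. Next I'll measure the cover with the wrist camera.

```bash
cat >> h.py <<'E'
def plate(z=.006):
    cal=get_calibration("wrist"); im,d=get_image("wrist"); K,T=cal["intrinsics"],cal["world_from_camera"]
    P=cloud(d,cal); m,_=max(blobs(im,*YEL,500),key=lambda b:b[0].sum())
    t=(m&(P[...,2]>z-.003)).astype(np.uint8); print("plate z",np.median(P[m&(d>0)],0).round(4))
    cnt=max(cv2.findContours(t,cv2.RETR_EXTERNAL,cv2.CHAIN_APPROX_NONE)[0],key=cv2.contourArea)[:,0].astype(float)
    ray=np.c_[(cnt[:,0]-K[0,2])/K[0,0],(cnt[:,1]-K[1,2])/K[1,1],np.ones(len(cnt))]@T[:3,:3].T
    X=T[:3,3]+ray*((z-T[2,3])/ray[:,2])[:,None]; print("plate",rect(X))
    hb=(d>0)&(P[...,2]>.027)&(P[...,2]<.045)&(np.hypot(P[...,0]-X[:,0].mean(),P[...,1]-X[:,1].mean())<.05)
    print("bar",hb.sum(),rect(P[hb]) if hb.sum()>20 else None, np.median(P[hb],0).round(4)); return im
E
python3 - <<'E'
from h import *
movep([.459,.322,.20],[np.pi,0,np.radians(120.3)]); hold(.1)
im=plate(); cv2.imwrite("pics/w2.png",im[:,:,::-1]); print(observe()["time_s"])
E
```

```text
plate z [0.4272 0.3788 0.0063]
plate (array([428.7, 374.7]), array([133.2, 132.7]), 30.9)
bar 1579 (array([428.6, 374.5]), array([13.8, 69. ]), 30.5) [0.4279 0.3759 0.0361]
46.3
```

View pics/w2.png

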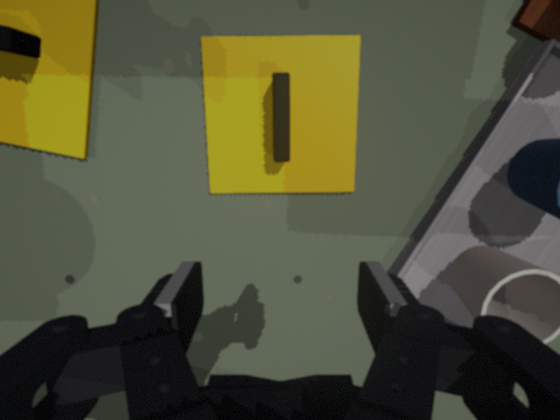

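The wrist view shows the yellow plate spanning (202–360, 36–194) and the black bar at (281,117). It measures 133 × 133 mm at (0.4286, 0.3746), with yaw 30.7° and bar top at 36 mm, all matching the description. I'll grasp it and carry it over the box.

Run:
```python
from h import *
R=[np.pi,0,np.radians(120.7)]; c=np.array([.4286,.3746])
gripper_to(.045); movep(np.r_[c,.07],R); print(move_l(np.r_[c,.010],.12,max_force=10)); gripper_to(.005,f_grip=60)
s=observe(); print(s["opening"],s["grasp_force"],s["eef_pos"].round(4)); 
move_l(np.r_[c,.19],.3); D=np.array([.60336,.02916]); movep(np.r_[D,.165],[np.pi,0,np.radians(99.9)]); hold(.15)
s=observe(); print(s["opening"],tobox(s["eef_pos"]).round(4),s["eef_pos"].round(4),s["tcp_rot"].round(3),s["time_s"])
cal=get_calibration("wrist"); im,d=get_image("wrist"); np.savez("hov.npz",im=im,d=d,K=cal["intrinsics"],T=cal["world_from_camera"]); 
im2,d2=get_image("top"); np.savez("hovt.npz",im=im2,d=d2); sd,_=get_image("side")
cv2.imwrite("pics/hov.png",np.hstack([cv2.resize(im,(400,300)),cv2.resize(sd[140:290,160:360],(400,300),interpolation=cv2.INTER_CUBIC)])[:,:,::-1])
```

```text
False
0.01255110119688985 60.17895698547363 [0.4294 0.3752 0.0113]
0.012997984860118836 [0.0005 0.0022 0.1651] [0.6032 0.0306 0.1651] [ 3.141 -0.     1.746] 50.6083
```

View pics/hov.png

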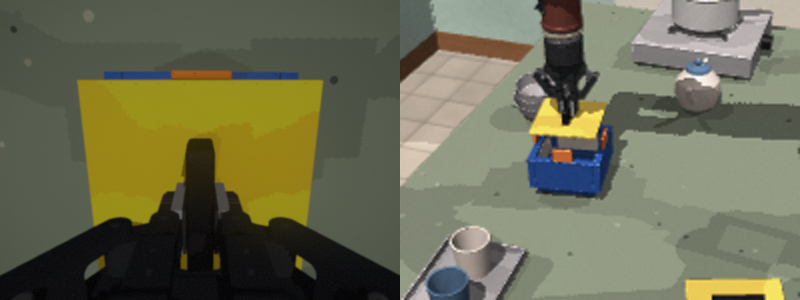

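Run:
```python
from h import *
z=np.load("hov.npz"); im,d,K,T=z["im"],z["d"],z["K"],z["T"]; P=cloud(d,{"intrinsics":K,"world_from_camera":T})
m,_=max(blobs(im,*YEL,500),key=lambda b:b[0].sum()); print("top plane z",np.percentile(P[m&(d>0)][:,2],[5,50,95]).round(4))
zt=.1598
def proj(uv,z):
    r=np.c_[(uv[:,0]-K[0,2])/K[0,0],(uv[:,1]-K[1,2])/K[1,1],np.ones(len(uv))]@T[:3,:3].T
    return tobox(T[:3,3]+r*((z-T[2,3])/r[:,2])[:,None])
rows=np.arange(125,285,3); L=[];Rr=[]
for v in rows:
    u=np.where(m[v])[0]; L.append((u.min()-.5,v)); Rr.append((u.max()+.5,v))
us=np.arange(130,430,4); F=np.array([(u,np.where(m[:,u])[0].min()-.5) for u in us],float)
for n,Q,ax in(("L",L,1),("R",Rr,1),("F",F,0)):
    X=proj(np.array(Q,float),zt); i=1-ax; p=np.polyfit(X[:,ax],X[:,i],1)
    for _ in range(3):
        k=abs(X[:,i]-np.polyval(p,X[:,ax]))<.001; p=np.polyfit(X[k,ax],X[k,i],1)
    print(n,"offset",np.polyval(p,0).round(4),"slope",p[0].round(4),k.sum())
o=max(blobs(im,*ORA,20),key=lambda b:b[0].sum())[0]; v,u=np.where(o); E=proj(np.c_[u,v].astype(float),.126); print("ear",E.min(0).round(4),E.max(0).round(4))
t=np.load("hovt.npz"); cal=get_calibration("top"); 
m,_=min([b for b in blobs(t["im"],*YEL,200)],key=lambda b:np.hypot(*(b[1]-[275,182]))); Pt=cloud(t["d"],cal); print("top cam cover",rect(tobox(Pt[m&(t["d"]>0)])))
s=observe(); print(s["eef_pos"].round(4),tobox(s["eef_pos"]).round(4),s["joint_velocities"].round(3),s["ft_force"].round(1))
```

```text
top plane z [0.1591 0.1601 0.1612]
L offset -0.066 slope -0.0024 54
R offset 0.0666 slope 0.0004 54
F offset 0.068 slope 0.0009 75
ear [-0.0185  0.0689  0.126 ] [0.0205 0.0743 0.126 ]
top cam cover (array([-336.7,  290.8]), array([253.4, 138.7]), 70.1)
[0.6033 0.03   0.1652] [0.0005 0.0017 0.1652] [-0.006 -0.001 -0.001 -0.001 -0.     0.002] [ 1.8  0.1 -2.3]
```

At hover the cover is square to the box: slopes are ≤0.0024 and its edges lie at −66.0 and +66.6 in x, with the far edge at +68.0 in y. The arm was still settling when the picture was taken. I'll centre the cover with the settled pose and lower it under force guard.

Run:
```python
from h import *
c,s_=np.cos(YAW),np.sin(YAW); W=lambda x,y:C+np.array([c*x-s_*y,s_*x+c*y])
g=W(.0007,.0013); cmd=g.copy()
move_l(np.r_[cmd,.143],.1); hold(.4); e=observe()["eef_pos"][:2]-g; print("err",(e*1000).round(2)); cmd-=e
move_l(np.r_[cmd,.140],.02); hold(.3); s=observe(); print("err",((s["eef_pos"][:2]-g)*1000).round(2),s["ft_force"].round(1),s["time_s"])
hit=move_l(np.r_[cmd,.107],.025,max_force=6); s=observe()
print(hit,s["eef_pos"].round(4),tobox(s["eef_pos"]).round(4),s["ft_force"].round(1),s["opening"],s["time_s"])
sd,_=get_image("side"); w,_=get_image("wrist")
cv2.imwrite("pics/low.png",np.hstack([cv2.resize(w,(400,300)),cv2.resize(sd[160:280,180:340],(400,300),interpolation=cv2.INTER_CUBIC)])[:,:,::-1])
```

```text
err [ 0.23 -0.05]
err [-0.18  0.05] [-0.1  0.2 -2.7] 52.125
True [0.6032 0.0298 0.1092] [0.0003 0.0014 0.1092] [ 0.3 -0.2  5.5] 0.012866317223984075 53.2417
```

View pics/low.png

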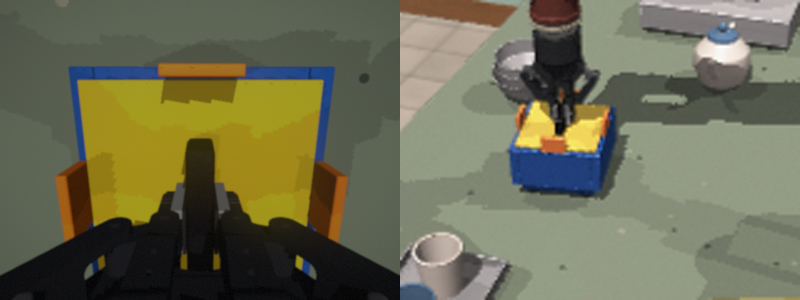

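The cover rests between the ears: left ear at (200,70) and the side ears at (72,200) and (330,200) in the wrist half. The tool height of 0.109 matches seating on the rim at 98 mm. I'll release, back off and check.

Run:
```python
from h import *
gripper_to(.035); p=observe()["eef_pos"]; move_l(p+[0,0,.06],.12); move_l(p+[0,0,.14],.3)
move_l(np.r_[observe()["eef_pos"][:2]+[-.08,-.08],.27],.3); hold(.1)
walls("wrist"); walls("side"); plate(.104)
im,d=get_image("side"); B=tobox(cloud(d,get_calibration("side"))); 
for n in("side","top"):
    im,d=get_image(n); B=tobox(cloud(d,get_calibration(n))); m=cv2.inRange(cv2.cvtColor(im,cv2.COLOR_RGB2HSV),*YEL)>0
    k=m&(d>0)&(abs(B[...,0])<.07)&(abs(B[...,1])<.07)&(B[...,2]<.115)&(B[...,2]>.08); Q=B[k]
    if len(Q)>30: print(n,"cover plane dx,dy,z",np.linalg.lstsq(np.c_[Q[:,:2],np.ones(len(Q))],Q[:,2],rcond=None)[0].round(4))
    if n=="side": sd=im
w,_=get_image("wrist"); print(observe()["time_s"],observe()["ft_force"].round(1))
cv2.imwrite("pics/fin.png",np.hstack([cv2.resize(w,(400,300)),cv2.resize(sd[160:280,180:340],(400,300),interpolation=cv2.INTER_CUBIC)])[:,:,::-1])
```

```text
wrist ear [421.  12.] box frame min/med/max [[-0.0172, 0.0687, 0.1248], [0.0036, 0.0707, 0.1263], [0.0192, 0.0736, 0.1276]]
wrist ear [313. 117.] box frame min/med/max [[-0.0731, -0.0167, 0.1251], [-0.0705, 0.0008, 0.1264], [-0.0679, 0.0184, 0.1276]]
wrist ear [505. 117.] box frame min/med/max [[0.0691, -0.0177, 0.0006], [0.0716, 0.0008, 0.1262], [0.1478, 0.019, 0.1277]]
wrist ear [400. 208.] box frame min/med/max [[-0.0173, -0.0728, 0.1105], [0.0004, -0.0685, 0.1257], [0.0187, -0.067, 0.1271]]
side ear [249. 198.] box frame min/med/max [[-0.0147, -0.0719, 0.1016], [-0.003, -0.0665, 0.1189], [0.0187, -0.0609, 0.1294]]
side ear [228. 206.] box frame min/med/max [[0.0702, -0.1101, 0.0523], [0.0715, 0.0101, 0.124], [0.1051, 0.0237, 0.1277]]
side ear [261. 209.] box frame min/med/max [[-0.0726, -0.0102, 0.104], [-0.0692, 0.0131, 0.1208], [-0.0609, 0.0235, 0.1276]]
side ear [241. 217.] box frame min/med/max [[-0.0157, 0.0698, 0.1013], [0.0032, 0.0751, 0.114], [0.0216, 0.0795, 0.125]]
plate z [0.5972 0.0351 0.1041]
plate (array([603. ,  29.2]), array([133.4, 132.4]), 9.8)
bar 0 None [nan nan nan]
side cover plane dx,dy,z [0.0026 0.0034 0.1041]
top cover plane dx,dy,z [-0.003   0.0046  0.1049]
55.7333 [0.2 0.9 0. ]
  return _methods._mean(a, axis=axis, dtype=dtype,
  ret = um.true_divide(
```

View pics/fin.png

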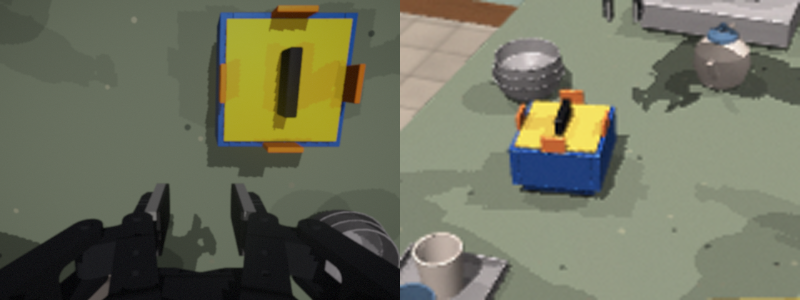

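The cover sits level, with its top at 104 mm and tilt under 0.5%. It is inside all four ears (wrist half: (295,10), (222,83), (355,83), (283,148)), the ear tops are all at 126 mm, and the robot is clear. I'm handing it in.

```bash
python3 -c "
from plant import *
print(job_done())"
```

```text
the job is handed in; nothing more can be done
None
```

I handed the job in at about 56 s: all three walls measured upright, the cover sits level on the rim between the four ears, and the robot is touching nothing.

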